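# Close the air cleaner's filter port and reset it

### The job

The filter in the bench air cleaner has been changed and its round cover lies loosely in the collar, standing proud because the lugs hidden underneath have not found their notches. Turn the cover where it lies, without lifting it out, until it drops in flush with the rim. Then push the control box's toggle towards the lamp end, hold it over for about a second and let it spring back; leave the other things on the bench where they are.

Things in the scene. Friction and masses are not known exactly. Their poses are not given: they have to be found in the camera images.
- cover: Grey plastic cover: disc 160 mm across, 8 mm thick, with a straight upright bar handle 120 mm long, 16 mm wide, 30 mm tall (8 to 38 mm above the origin), centred on the disc, along the cover's x axis. Origin: centre of the disc's underside; z up. Loose, 0.3 to 0.65 kg. It turns freely either way (1 to 4 N pushed at the bar's end); a hidden pilot pin keeps it centred within 2 mm.
- cover_face (a point): Centre of the cover's upper disc face, at the foot of the bar's middle; axes of the cover. At the start it is 14 mm above the rim.
- cover_lugs (a point): Point 14 mm under the middle of the disc, level with the feet of three equal hidden round lugs (14 mm thick, 120 degrees apart, 60 mm from the axis). They ride on a hidden ledge with three notches, also 120 degrees apart, at an unknown angle: after 0.3 to 1.8 rad of turning either way the cover falls 14 mm by its own weight, and then can turn no further than about 0.1 rad. Axes of the cover.
- rim_centre (a point): Centre of the black collar's mouth, level with the top of its rim (184 mm outer, 168 mm inner diameter, rim top 60 mm above the air cleaner's top); axes of the air cleaner. When the cover is home its upper face is level with this point.
- unit: The air cleaner, a grey sheet-metal box 260 x 260 x 100 mm, fixed to the bench, the collar in the middle of its top. Origin: centre of its underside; z up.
- control: The control box, grey, 110 mm (x) by 65 mm (y) by 55 mm tall, fixed to the bench. Origin: centre of its underside; its x axis points from the toggle towards the end with the clear lamp dome (20 mm across, 10 mm tall, 38 mm from the toggle on the box's top).
- toggle (a joint): Lean of the toggle lever on the control box, rad: 0 upright (spring-centred), positive towards the lamp, negative away from it, stops at +0.5 and -0.5. Spring about 0.35 N m/rad (some 5 N at the tip to hold it at its stop); it returns to 0 by itself when let go.
- toggle_tip (a point): Centre of the 14 mm ball at the top of the steel toggle lever (shaft 10 mm thick). The pivot is 46 mm below it, 57 mm above the bench, over the middle of the box.
- screw_tin: Bystander: open steel tin 100 x 65 x 45 mm. Origin: centre of its underside.
- jar: Bystander: small glass jar with steel cap, 32 mm across, 45 mm tall, on a corner of the air cleaner's top. Origin: centre of its underside.
- old_filter: Bystander: used paper filter ring, 130 mm across, 60 mm tall. Origin: centre of its underside.
- mug: Bystander: white mug, 80 mm across, 90 mm tall. Origin: centre of its underside.
- screwdriver: Bystander: screwdriver lying on the bench. Origin: near its middle, on the bench.
- tape: Bystander: cardboard ring 100 mm across, 25 mm tall. Origin: centre of its underside.
- offcut: Bystander: wooden offcut 40 x 90 x 30 mm. Origin: centre of its underside.
There are look-alikes about, which are no part of the job. Leave any turquoise look-alike of the cover alone. What is shaped like the control but green is not meant.

How it is judged:
By the outcome, as a careful person would: the job done as asked, in the order asked, and still so for the second after the job is handed in, with the robot touching nothing.
It also fails if it takes over 59 s, if anything falls off the work surface, if the arm or the gripper's body presses on something with over 40 N, if the wrist force passes 120 N, or if a joint passes its speed limit or range.

### The arm

A 6-joint arm with a two-finger parallel gripper is mounted at the origin on the work surface. World frame = base frame: x ahead of the robot, y to its left, z up, the work surface at z = 0. Lengths are in mm, angles in degrees, forces in N, time in s.
With the tool pointing down it reaches from about 350 to 850 mm from the base axis. Payload 8.1 kg.
Tool frame: the origin (TCP) lies midway between the tips of the shut fingers; the grasp point (between the pads) lies 19 mm behind it (r.pinch_z is the distance from the TCP to the grasp point, in mm); z points along the fingers, y is the line along which they close (so a half turn about z gives the same grasp; the last joint's range is limited). The gripper opens to 85 mm and grips with 20 to 120 N. Pads are 22 mm wide; open, the fingers measure 114 mm over their backs; the gripper's body (76 mm by 85 mm) begins 54 mm behind the grasp point. The pads swing forward as they close: fully open they stand 13 mm farther back than shut.
Start: joints at [-73.763, 7.471, 85.268, -0, 87.261, -4.893], TCP at [216.318, -559.653, 231.292] pointing down, gripper open.
Joint ranges: [-169.43, 169.43], [-51.17, 129.36], [1.28, 143.12], [-76.62, 256.62], [0, 156.53], [-152.29, 152.29]. Speed limits (degrees/s): [136.94, 136.94, 159.86, 180, 180, 180].

### API

Orientations are given as [roll, pitch, yaw] about the fixed x, y, z axes, in that order (R = Rz(yaw) Ry(pitch) Rx(roll)).
In Python, from bench import sensors, optics, job, r gives the robot as it stands.
- The arm moves only by the tool play_rows, never from a script. Its argument "motion" is a list that holds one entry, the list of rows, each a list of 6 numbers: the shift along the tool's x, y, z in cm, then the turn, a rotation vector about the tool's x, y, z in degrees. In form: [[[x, y, z, ax, ay, az], ...]]. A call has 1 to 5 rows; each row is the pose to reach, as a shift and turn from the pose commanded when the call began, along the tool's axes at that moment; what a row does not reach only later rows make up. A row lasts 1/10 s, in which the tool goes at most 50 mm and 8.59 degrees, less where a joint would pass 70% of its speed; a pose out of reach is approached as far as the arm can. A call with a gripper value outside its range is refused whole. "jaw" is the opening, from 0 (shut) to 1 (fully open), set as the call begins (left out, the last holds). The fingers move at their own pace and stop on an object; "squeeze" is the grip in N (left out, the last holds). Time passes only in rows, so rows that repeat a pose let the fingers close. It gives the time, the measured TCP pose, the force, the opening and the grip force at its end, in the units of the state.
- sensors.sense(): the state, without advancing time (a new reading comes with each control period).
- optics.snapshot(name): name is "scene" or "top" or "wrist"; returns a dict with "pixels" (384x512x3 uint8, red, green, blue), "mtx" (3x3 intrinsics, pixels), "R" (3x3) and "t" (3): a world point X has camera coordinates R X + t; the wrist camera has in their place "T_tool_cam" (4x4, takes a point from camera to tool coordinates, whose origin is the TCP and whose axes are the flange's). Camera axes: x right, y down, z forward; pixel columns grow to the right and rows downward; lengths in mm; the calibration is good to about 2 mm. A picture is of the moment at which its call begins: read the wrist's pose just before it. There is no depth.
- job.hand_in(): hands the job in; it is judged then, once.
The state is a dict: "time": time; "joint_pos": joint angles; "qd": joint speeds; "joint_efforts": joint torques, N m; "tool_pos": TCP position; "tcp_rot": TCP orientation; "ft_force": force on the tool from outside, world axes, zero at the start; "wrist_torque": the same for the moment, N m; "finger_gap": finger opening in mm; "grip_force": force on a finger pad.
Only numpy, scipy, OpenCV 4.12 (cv2) and the standard library are available. Lean on these libraries where they do the work, as an engineer would, in place of code of your own. Each camera call takes 0.05 s, during which the arm holds its last target. There are 200 camera calls.

## Working session

There is one attempt and no reset: what is moved stays moved. The work goes in short steps, Python scripts to look and compute and a tool call to move; the robot and the scene stay as the last step left them, time stands still between calls to the robot, and variables do not carry over. Pictures are saved under pics/ and viewed, at most 10 in all, crops included, and the job is handed in when it is done.

Besides the shell and the picture viewer there is one more tool, called after ">>>" by a JSON object that holds its "fn" and its "kwargs". play_rows: Moves the arm, as the interface text tells. Its arguments: {"type":"object","properties":{"motion":{"type":"array","items":{"type":"array","items":{"type":"array","items":{"type":"number"}}}},"jaw":{"type":"number"},"squeeze":{"type":"number"}},"required":["motion"]}

```bash
mkdir -p pics; python3 - <<'E'
from bench import sensors, optics, job, r
import cv2,numpy as np
s=sensors.sense(); print({k:np.round(v,2).tolist() for k,v in s.items()}, r.pinch_z)
for n in("scene","top"):
    d=optics.snapshot(n); cv2.imwrite(f"pics/{n}.png",d["pixels"][...,::-1]); np.savez(f"{n}.npz",**d)
    print(n,np.round(d["mtx"],1).tolist(),np.round(d["R"],4).tolist(),np.round(d["t"],1).tolist())
E
```

```text
{'time': 0.0, 'joint_pos': [-73.76, 7.51, 85.33, -0.0, 87.26, -4.9], 'qd': [-0.01, -0.05, -0.04, -0.07, -0.1, -0.13], 'joint_efforts': [-0.0, -56.94, -50.06, -0.0, 0.01, 0.0], 'tool_pos': [216.14, -559.11, 230.24], 'tcp_rot': [-179.89, -0.01, 21.13], 'ft_force': [-0.93, -0.14, -0.53], 'wrist_torque': [-0.02, -0.02, -0.03], 'grip_force': 0.0, 'finger_gap': 85.77} 18.700000000000003
scene [[429.3, 0.0, 268.5], [0.0, 429.3, 192.8], [0.0, 0.0, 1.0]] [[-0.7211, 0.6925, -0.0197], [0.5009, 0.5015, -0.7054], [-0.4786, -0.5186, -0.7085]] [394.0, -182.1, 1662.9]
top [[356.3, 0.0, 258.7], [0.0, 356.3, 189.6], [0.0, 0.0, 1.0]] [[0.023, -0.9997, 0.0103], [-0.9976, -0.0236, -0.0657], [0.0659, -0.0088, -0.9978]] [-23.8, 542.5, 1232.2]
```

View pics/scene.png

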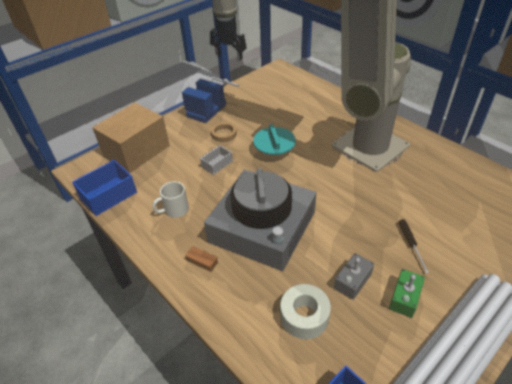

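View pics/top.png

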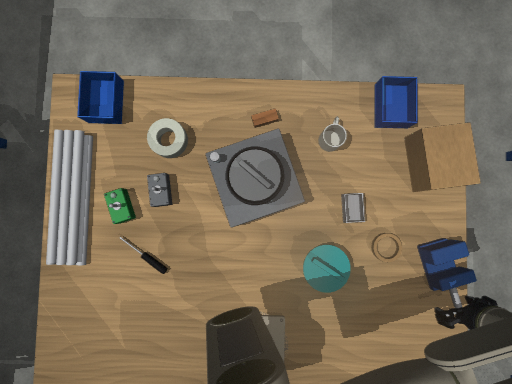

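Candidates for the cover are the grey one in the collar at top-view px (255,174) and the turquoise one at (327,268). The grey one fits. Candidates for the control are the grey box at (159,190) and the green box at (119,205). Grey is the one meant. Next I confirm both in one enlarged picture.

```bash
python3 - <<'E'
import cv2,numpy as np
t=cv2.imread("pics/top.png");s=cv2.imread("pics/scene.png")
f=lambda im,x,y,w,h,W,H:cv2.resize(im[y:y+h,x:x+w],(W,H),interpolation=cv2.INTER_CUBIC)
a=np.hstack([f(t,200,125,110,82,400,300),f(t,100,160,80,60,400,300)])
b=np.hstack([f(s,200,160,120,90,400,300),f(s,325,240,80,60,400,300)])
cv2.imwrite("pics/crop1.png",np.vstack([a,b]))
E
```

```text
(no output)
```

View pics/crop1.png

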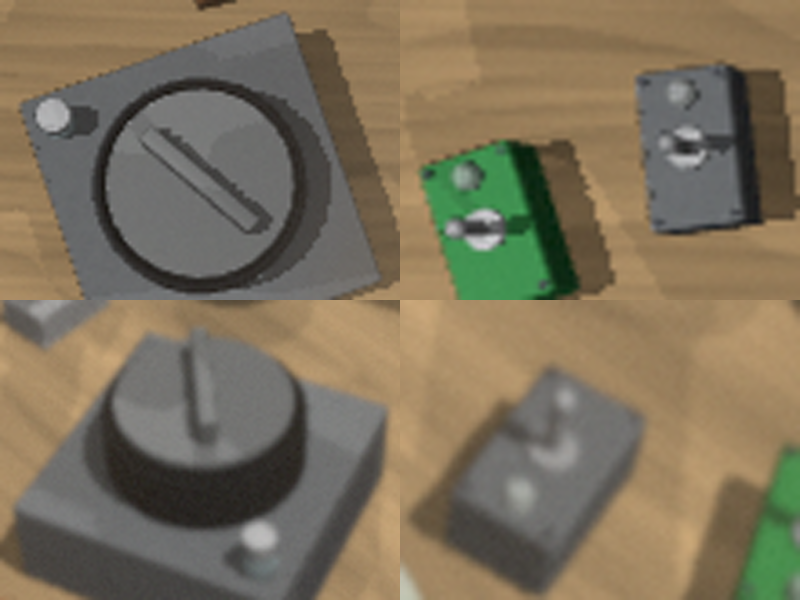

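The crop confirms it: the grey cover stands in the black collar with its bar at about (241,162)–(269,187), and the jar is on the box corner. The grey control has its lamp at about (156,178) and its toggle foot at (157.5,189.5). The green one is the decoy.

```bash
cat > h.py <<'E'
import numpy as np,cv2
from scipy.spatial.transform import Rotation as Ro
def cast(K,R,t,px,z):
    px=np.atleast_2d(px).astype(float); d=np.c_[px,np.ones(len(px))]@np.linalg.inv(K).T@R; c=-R.T@t
    return c+d*((z-c[2])/d[:,2])[:,None]
def fixed(n): d=np.load(n+".npz"); return d["mtx"],d["R"],d["t"]
def pose(s):
    return Ro.from_euler("xyz",s["tcp_rot"],degrees=True).as_matrix(),np.array(s["tool_pos"],float)
def wristcam(d,s):
    R,p=pose(s);T=np.array(d["T_tool_cam"]);Rw=R@T[:3,:3];c=R@T[:3,3]+p
    return np.array(d["mtx"]),Rw.T,-Rw.T@c
E
python3 - <<'E'
from h import *
from bench import optics,sensors
C=fixed("top")
for n,p,z in[("bar",[(241,162),(269,187)],204),("cov",(255,174.5),170),("jar",(215,156.5),145),("lamp",(156.4,178.4),65),("toggle foot",(157.6,189.4),57),("tip",(153.6,188.6),103)]:print(n,cast(*C,p,z).round().tolist())
S=fixed("scene")
print("tip scene",cast(*S,(325+165*.2,240+98*.2),103).round(),"lamp",cast(*S,(325+120*.2,240+192*.2),62).round())
d=optics.snapshot("wrist");print(np.round(d["T_tool_cam"],3).tolist(),np.round(d["mtx"],1).tolist())
s=sensors.sense();R,p=pose(s);print("to (560,0,380)->tool",(R.T@(np.array([560,0,380])-p)).round())
E
```

```text
bar [[612.0, 45.0, 204.0], [539.0, -40.0, 204.0]]
cov [[579.0, 3.0, 170.0]]
jar [[636.0, 131.0, 145.0]]
lamp [[569.0, 335.0, 65.0]]
toggle foot [[533.0, 332.0, 57.0]]
tip [[532.0, 332.0, 103.0]]
tip scene [[532. 337. 103.]] lamp [[571. 344.  62.]]
[[0.001, -0.949, -0.314, 81.135], [1.0, 0.001, 0.001, 1.051], [-0.001, -0.314, 0.949, -142.059], [0.0, 0.0, 0.0, 1.0]] [[336.2, 0.0, 252.2], [0.0, 336.2, 190.2], [0.0, 0.0, 1.0]]
to (560,0,380)->tool [ 522. -398. -149.]
```

>>> {"fn": "play_rows", "kwargs": {"motion": [[[2,-1.5,-3.5,0,0,0],[5,-4,-6,0,0,0],[9,-6.5,-7.5,0,0,0],[12.5,-9.3,-9,0,0,0],[16.1,-11.8,-10,0,0,0]]]}}

```text
time: 0.65
tool_pos: [324.6, -390.1, 332.5]
tcp_rot: [179.9, -0.0, 21.1]
ft_force: [0.8, 0.2, 1.2]
finger_gap: 85.1
grip_force: 0.0
```

>>> {"fn": "play_rows", "kwargs": {"motion": [[[3.8,-2.8,-0.7,0,0,0],[7.6,-5.6,-1.4,0,0,0],[11.4,-8.4,-2.1,0,0,0],[15.2,-11.2,-2.8,0,0,0],[19,-14,-3.5,0,0,0]]]}}

```text
time: 1.15
tool_pos: [451.3, -190.6, 366.5]
tcp_rot: [180.0, -0.0, 21.1]
ft_force: [1.0, -1.2, -0.5]
finger_gap: 85.2
grip_force: 0.0
```

>>> {"fn": "play_rows", "kwargs": {"motion": [[[3.8,-2.8,-0.7,0,0,0],[7.6,-5.6,-1.4,0,0,0],[11.4,-8.4,-2.1,0,0,0],[15.2,-11.2,-2.8,0,0,0],[18.6,-13.7,-3.4,0,0,0]]]}}

```text
time: 1.65
tool_pos: [575.6, 4.6, 400.3]
tcp_rot: [-180.0, 0.0, 21.2]
ft_force: [0.9, -1.1, 0.0]
finger_gap: 85.2
grip_force: 0.0
```

```bash
python3 - <<'E'
from h import *
from bench import optics,sensors
s=sensors.sense();d=optics.snapshot("wrist");s2=sensors.sense();print(s["tool_pos"],s2["tool_pos"],s["tcp_rot"],s["joint_pos"],s["time"])
cv2.imwrite("pics/w1.png",d["pixels"][...,::-1])
K,R,t=wristcam(d,s);np.savez("w1.npz",mtx=K,R=R,t=t)
E
```

```text
[575.56994731   4.62908406 400.32736411] [577.59534702   9.58777667 400.10037062] [-1.79991577e+02  4.19141077e-03  2.11703438e+01] [-4.64620937e+00  3.43377216e+00  7.21007781e+01  5.94542514e-03
  1.04472891e+02  6.41849327e+01] 1.65
```

View pics/w1.png

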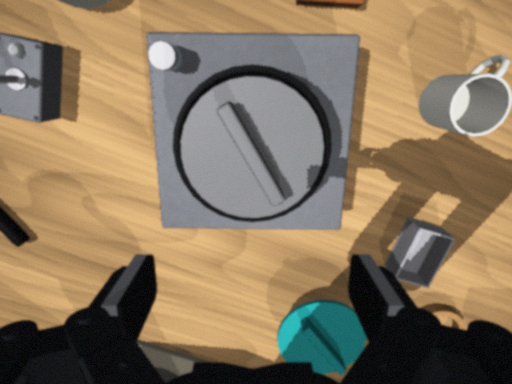

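The wrist view shows the cover in its collar with the bar from about (225,105) to (278,203). The jar is at (165,55), the lamp at (14,50) and the toggle at about (15,80).

```bash
python3 - <<'E'
from h import *
C=fixed("w1");im=cv2.imread("pics/w1.png");g=cv2.cvtColor(im,cv2.COLOR_BGR2GRAY)
# collar: very dark pixels in unit area
m=np.zeros_like(g);m[60:225,165:340]=(g[60:225,165:340]<45)*255
cs=max(cv2.findContours(m,cv2.RETR_EXTERNAL,cv2.CHAIN_APPROX_NONE)[0],key=len)
hull=cv2.convexHull(cs)[:,0]
P=cast(*C,cs[:,0],160)[:,:2].astype(np.float32);print("outer",cv2.minEnclosingCircle(P))
# disc = inner light region
disc=np.zeros_like(g);cv2.drawContours(disc,[cv2.convexHull(cs)],-1,255,-1)
lo=max(cv2.findContours((disc>0).astype(np.uint8)*(g>=50).astype(np.uint8),cv2.RETR_EXTERNAL,cv2.CHAIN_APPROX_NONE)[0],key=cv2.contourArea)
print("disc",cv2.minEnclosingCircle(cast(*C,lo[:,0],174)[:,:2].astype(np.float32)))
print("bar",cast(*C,[(225,105),(278,203)],204).round(1).tolist())
for y in (115,130,150,170,190):
    x=int(225+(y-105)*53/98);print(y,x,g[y,x-14:x+20].tolist())
E
```

```text
outer ((581.486083984375, 4.951939582824707), 90.59042358398438)
disc ((580.007080078125, 5.327166557312012), 80.81318664550781)
bar [[619.5, 48.6, 204.0], [543.9, -39.1, 204.0]]
115 230 [154, 150, 137, 136, 146, 152, 160, 159, 160, 161, 159, 156, 156, 154, 155, 155, 149, 141, 126, 100, 74, 54, 51, 55, 63, 67, 63, 67, 71, 71, 75, 77, 87, 98]
130 238 [155, 154, 147, 135, 140, 148, 157, 159, 158, 154, 159, 156, 156, 155, 157, 154, 150, 148, 135, 116, 92, 69, 49, 55, 59, 68, 69, 66, 70, 72, 79, 79, 91, 107]
150 249 [154, 156, 153, 142, 139, 141, 148, 156, 158, 157, 158, 156, 154, 154, 156, 154, 151, 151, 142, 125, 107, 83, 60, 50, 61, 64, 67, 67, 70, 69, 73, 79, 83, 94]
170 260 [149, 151, 152, 150, 141, 135, 137, 149, 154, 152, 154, 150, 157, 154, 153, 150, 151, 150, 144, 135, 117, 91, 66, 52, 51, 58, 64, 67, 72, 70, 76, 87, 89, 107]
190 270 [148, 152, 152, 151, 150, 143, 135, 131, 138, 146, 153, 153, 152, 155, 152, 149, 150, 148, 147, 150, 142, 126, 103, 79, 60, 60, 68, 78, 82, 81, 83, 82, 83, 81]
```

>>> {"fn": "play_rows", "kwargs": {"motion": [[[0,0,2,0,0,-8],[0,0,4,0,0,-16],[0,0,6,0,0,-24],[0,0,8,0,0,-32],[0,0,10,0,0,-40]]]}}

```text
time: 2.2
tool_pos: [574.6, 2.4, 299.0]
tcp_rot: [-180.0, 0.0, 61.5]
ft_force: [0.7, -0.4, 0.6]
finger_gap: 85.6
grip_force: 0.0
```

>>> {"fn": "play_rows", "kwargs": {"motion": [[[0,0,1,0,0,-8],[0,0,2,0,0,-16],[0,0,3,0,0,-24],[0,0,3.5,0,0,-29],[0,0,3.5,0,0,-29]]]}}

```text
time: 2.7
tool_pos: [574.0, 2.4, 263.8]
tcp_rot: [-179.9, -0.0, 90.2]
ft_force: [0.4, -0.2, 0.4]
finger_gap: 85.5
grip_force: 0.0
```

```bash
python3 - <<'E'
from h import *
from bench import sensors
s=sensors.sense();R,p=pose(s);print(p,s["tcp_rot"],s["joint_pos"].round(1) if hasattr(s["joint_pos"],"round") else s["joint_pos"],s["wrist_torque"],s["ft_force"])
print((R.T@(np.array([580.5,5,169])-p)/10).round(2))
E
```

```text
[574.03670157   2.36467803 263.77215108] [-1.79851867e+02 -1.46223514e-02  9.02030889e+01] [-4.9  2.9 86.7  0.  90.5 -5.1] [-0.01359866  0.00295314 -0.06534269] [ 0.38955366 -0.15791506  0.41815507]
[0.26 0.67 9.48]
```

>>> {"fn": "play_rows", "kwargs": {"motion": [[[0.3,0.6,2.5,0,0,0],[0.3,0.6,5,0,0,0],[0.3,0.6,7.5,0,0,0],[0.3,0.6,9,0,0,0],[0.3,0.6,9.6,0,0,0]]], "jaw": 1}}

```text
time: 3.2
tool_pos: [579.8, 5.4, 167.5]
tcp_rot: [-179.8, -0.0, 90.0]
ft_force: [-0.7, 0.2, 0.3]
finger_gap: 85.3
grip_force: 0.0
```

>>> {"fn": "play_rows", "kwargs": {"motion": [[[0,0,0,0,0,-3],[0,0,0,0,0,-6],[0,0,0,0,0,-9],[0,0,0,0,0,-12],[0,0,0,0,0,-15]]]}}

```text
time: 3.7
tool_pos: [581.7, 5.3, 170.9]
tcp_rot: [179.9, 0.0, 105.2]
ft_force: [-0.2, 0.3, -1.3]
finger_gap: 85.3
grip_force: 0.0
```

```bash
cat > look.py <<'E'
import sys
from h import *
from bench import sensors,optics
s=sensors.sense();print(s["time"],np.round(s["tool_pos"],1),np.round(s["tcp_rot"],1),np.round(s["ft_force"],1),np.round(s["wrist_torque"],2),np.round(s["joint_pos"],0))
im=optics.snapshot("scene")["pixels"][...,::-1]
cv2.imwrite(sys.argv[1],cv2.resize(im[150:270,190:330],(700,600),interpolation=cv2.INTER_CUBIC))
E
python3 look.py pics/c1.png
```

```text
3.7 [581.7   5.3 170.9] [179.9   0.  105.2] [-0.2  0.3 -1.3] [ 0.   -0.07 -0.02] [ -5.   7.  93.  -0.  81. -20.]
```

View pics/c1.png

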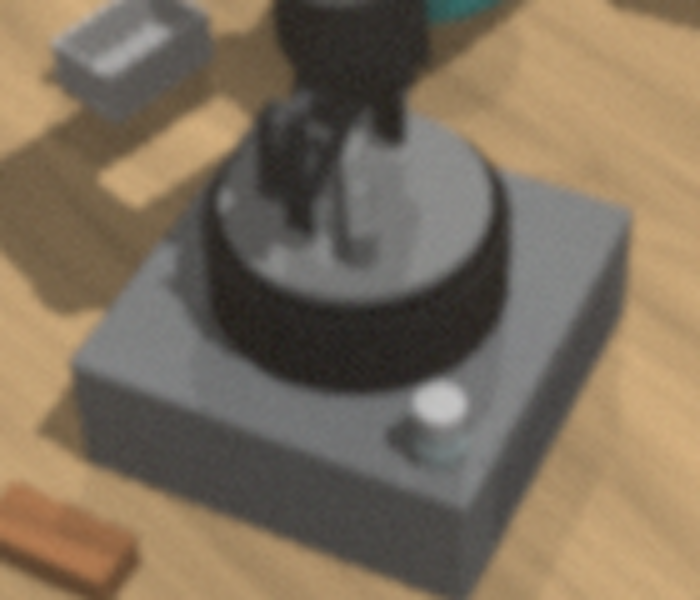

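The fingers straddle the bar diagonally just above the face. Now I turn counter-clockwise.

>>> {"fn": "play_rows", "kwargs": {"motion": [[[0,0,0,0,0,-2],[0,0,0,0,0,-4],[0,0,0,0,0,-6],[0,0,0,0,0,-8],[0,0,0,0,0,-10]]]}}

```text
time: 4.25
tool_pos: [581.4, 5.4, 170.5]
tcp_rot: [179.9, 0.0, 115.1]
ft_force: [-0.7, 0.9, 0.7]
finger_gap: 85.3
grip_force: 0.4
```

>>> {"fn": "play_rows", "kwargs": {"motion": [[[0,0,0,0,0,-2],[0,0,0,0,0,-4],[0,0,0,0,0,-6],[0,0,0,0,0,-8],[0,0,0,0,0,-10]]]}}

```text
time: 4.75
tool_pos: [581.2, 5.5, 170.5]
tcp_rot: [179.9, 0.0, 125.1]
ft_force: [-0.7, 0.0, 1.1]
finger_gap: 85.2
grip_force: 0.7
```

```bash
python3 look.py pics/c2.png; python3 - <<'E'
from h import *
for n in "12":
    g=cv2.imread(f"pics/c{n}.png",0); print(g[260:330:5,350].tolist(), g[260:330:5,400].tolist())
E
```

```text
4.75 [581.2   5.5 170.5] [179.9   0.  125.1] [-0.7  0.   1.1] [ 0.11  0.16 -0.04] [ -5.   7.  93.   0.  81. -40.]
[79, 91, 106, 116, 119, 118, 115, 106, 82, 60, 47, 40, 39, 42] [120, 121, 119, 120, 119, 115, 103, 83, 61, 45, 37, 41, 44, 39]
[107, 116, 120, 118, 116, 116, 114, 104, 80, 57, 40, 39, 37, 39] [135, 137, 136, 136, 133, 124, 103, 77, 57, 42, 35, 40, 41, 39]
```

>>> {"fn": "play_rows", "kwargs": {"motion": [[[0,0,0,0,0,-2],[0,0,0,0,0,-4],[0,0,0,0,0,-6],[0,0,0,0,0,-8],[0,0,0,0,0,-9]]]}}

```text
time: 5.3
tool_pos: [581.2, 5.5, 170.2]
tcp_rot: [180.0, 0.0, 134.1]
ft_force: [-1.6, 1.3, 0.9]
finger_gap: 85.4
grip_force: 0.7
```

```bash
cat > chk.py <<'E'
from h import *
import subprocess,sys
print(subprocess.run(["python3","look.py","pics/c3.png"],capture_output=True,text=True).stdout)
g=cv2.imread("pics/c3.png",0); print(g[260:330:5,350].tolist(), g[260:330:5,400].tolist())
E
python3 chk.py
```

```text
5.3 [581.2   5.5 170.2] [180.    0.  134.1] [-1.6  1.3  0.9] [ 0.14  0.21 -0.09] [ -5.   7.  93.   0.  81. -49.]

[110, 117, 118, 118, 119, 118, 115, 103, 82, 56, 40, 38, 40, 41] [109, 118, 120, 124, 122, 113, 100, 78, 53, 40, 34, 36, 42, 40]
```

>>> {"fn": "play_rows", "kwargs": {"motion": [[[0,0,0,0,0,-2],[0,0,0,0,0,-4],[0,0,0,0,0,-6],[0,0,0,0,0,-8],[0,0,0,0,0,-9]]]}}

```text
time: 5.85
tool_pos: [580.9, 5.4, 169.6]
tcp_rot: [180.0, 0.0, 143.1]
ft_force: [-1.5, 1.0, 0.4]
finger_gap: 85.3
grip_force: 0.7
```

```bash
python3 chk.py
```

```text
5.85 [580.9   5.4 169.6] [180.    0.  143.1] [-1.5  1.   0.4] [ 0.15  0.19 -0.08] [ -5.   7.  93.   0.  81. -58.]

[104, 114, 116, 117, 117, 118, 116, 104, 82, 57, 43, 41, 39, 40] [105, 115, 119, 119, 118, 113, 100, 79, 56, 42, 39, 41, 41, 37]
```

>>> {"fn": "play_rows", "kwargs": {"motion": [[[0,0,0,0,0,-2],[0,0,0,0,0,-4],[0,0,0,0,0,-6],[0,0,0,0,0,-8],[0,0,0,0,0,-9]]]}}

```text
time: 6.4
tool_pos: [580.8, 5.4, 169.4]
tcp_rot: [-180.0, 0.0, 152.1]
ft_force: [-0.3, 0.3, -1.0]
finger_gap: 85.4
grip_force: 0.6
```

```bash
python3 chk.py
```

```text
6.4 [580.8   5.4 169.4] [-180.     0.   152.1] [-0.3  0.3 -1. ] [ 0.12  0.14 -0.05] [ -5.   7.  93.  -0.  81. -67.]

[96, 110, 116, 118, 119, 119, 115, 104, 86, 62, 43, 38, 40, 41] [119, 121, 120, 118, 119, 115, 102, 83, 59, 44, 38, 39, 41, 34]
```

>>> {"fn": "play_rows", "kwargs": {"motion": [[[0,0,0,0,0,-2],[0,0,0,0,0,-4],[0,0,0,0,0,-6],[0,0,0,0,0,-8],[0,0,0,0,0,-9]]]}}

```text
time: 6.95
tool_pos: [581.0, 5.3, 169.5]
tcp_rot: [-180.0, 0.0, 161.1]
ft_force: [0.1, -0.5, -1.6]
finger_gap: 85.3
grip_force: 0.0
```

```bash
python3 chk.py
```

```text
6.95 [581.    5.3 169.5] [-180.     0.   161.1] [ 0.1 -0.5 -1.6] [-0.   -0.01 -0.01] [ -5.   7.  93.  -0.  81. -76.]

[79, 90, 107, 127, 136, 136, 136, 135, 137, 133, 119, 95, 66, 48] [118, 119, 116, 117, 123, 129, 134, 132, 128, 115, 88, 64, 50, 39]
```

View pics/c3.png

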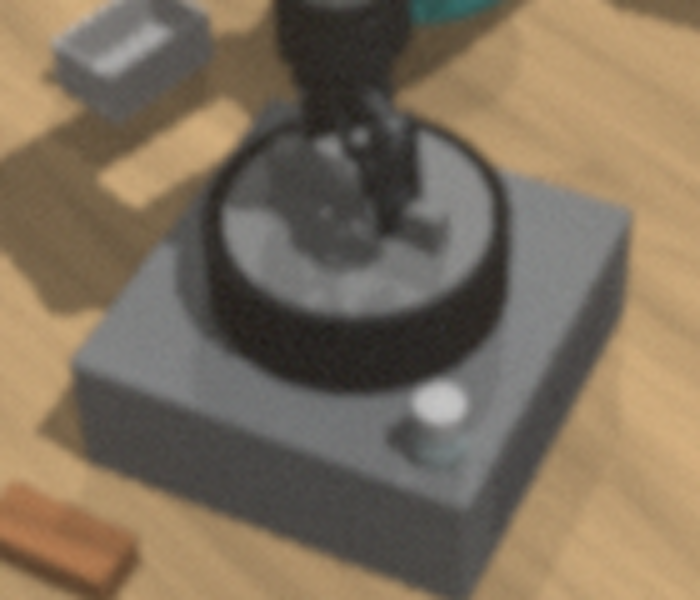

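The black rim is now visible all round the disc and the fingers carry no load, so the cover has dropped flush. I back off and lift clear.

>>> {"fn": "play_rows", "kwargs": {"motion": [[[0,0,0,0,0,2],[0,0,0,0,0,4],[0,0,-4,0,0,4],[0,0,-8.5,0,0,4],[0,0,-13,0,0,4]]]}}

```text
time: 7.5
tool_pos: [580.4, 5.4, 300.4]
tcp_rot: [-180.0, -0.1, 157.0]
ft_force: [1.3, -0.6, 0.3]
finger_gap: 85.7
grip_force: 0.0
```

>>> {"fn": "play_rows", "kwargs": {"motion": [[[2.4,3.6,-0.5,0,0,-3],[4.8,7.2,-1,0,0,-8],[7.2,10.8,-1.5,0,0,-14],[9.6,14.4,-2,0,0,-20],[12,18,-3,0,0,-26]]], "jaw": 0}}

```text
time: 8.0
tool_pos: [539.5, 219.3, 329.0]
tcp_rot: [-180.0, -0.0, -176.7]
ft_force: [1.5, 0.9, 0.2]
finger_gap: 12.0
grip_force: 0.0
```

```bash
python3 - <<'E'
from h import *
from bench import sensors
s=sensors.sense();R,p=pose(s);print(p.round(1),np.round(s["tcp_rot"],1))
print((R.T@(np.array([520,335,330])-p)/10).round(2))
E
```

```text
[539.5 219.3 329. ] [-180.    -0.  -176.7]
[ 1.28 11.66 -0.11]
```

>>> {"fn": "play_rows", "kwargs": {"motion": [[[0.4,4,0,0,0,0],[0.8,8,0,0,0,0],[1.3,11.5,0,0,0,0],[1.3,11.5,0,0,0,0],[1.3,11.5,0,0,0,0]]]}}

```text
time: 8.5
tool_pos: [520.7, 332.6, 329.0]
tcp_rot: [-180.0, -0.0, -176.8]
ft_force: [-0.6, -0.9, -0.1]
finger_gap: 0.1
grip_force: 0.0
```

```bash
python3 - <<'E'
from h import *
from bench import optics,sensors
s=sensors.sense();d=optics.snapshot("wrist");print(np.round(s["tool_pos"],1),np.round(s["tcp_rot"],1))
cv2.imwrite("pics/w2.png",d["pixels"][...,::-1])
K,R,t=wristcam(d,s);np.savez("w2.npz",mtx=K,R=R,t=t)
E
```

```text
[520.7 332.6 329. ] [-180.    -0.  -176.8]
```

View pics/w2.png

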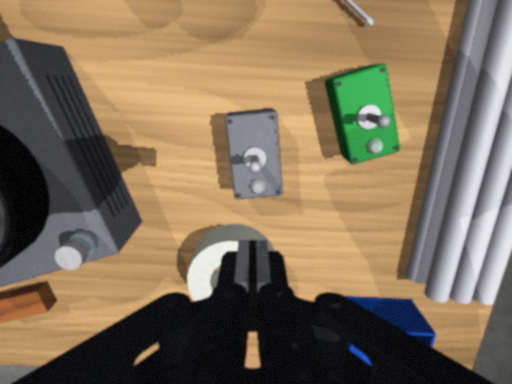

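The grey control is centred in the view, with top-face corners at about (227,113), (275,109), (282,194) and (237,198). The toggle foot is at (257,158), the tip at about (251,162) and the lamp at (259,187).

```bash
python3 - <<'E'
from h import *
from bench import sensors
C=fixed("w2");im=cv2.imread("pics/w2.png")
hsv=cv2.cvtColor(im,cv2.COLOR_BGR2HSV);m=np.zeros(im.shape[:2],np.uint8)
m[100:205,215:295]=(hsv[100:205,215:295,1]<60)*255
m=cv2.morphologyEx(m,cv2.MORPH_OPEN,np.ones((5,5)))
c=max(cv2.findContours(m,cv2.RETR_EXTERNAL,cv2.CHAIN_APPROX_NONE)[0],key=cv2.contourArea)
P=cast(*C,c[:,0],55)[:,:2].astype(np.float32);print("box",cv2.minAreaRect(P))
for n,p,z in(("corners",[(227,113),(275,109),(282,194),(237,198)],55),("foot",(257,158),57),("tip",(251,162),103),("lamp",(259,187),60)):print(n,cast(*C,p,z).round(1).tolist())
# where would an upright tip over the foot appear
R,p=pose(sensors.sense());print(p.round(1))
X=np.array([530,335,103.]);K,Rc,t=C;q=K@(Rc@X+t);print(q[:2]/q[2])
g=cv2.cvtColor(im,cv2.COLOR_BGR2GRAY);cv2.imwrite("pics/w2c.png",cv2.resize(im[100:205,215:295],(457,600),interpolation=cv2.INTER_CUBIC))
E
```

```text
box ((532.3676147460938, 334.4444885253906), (111.44751739501953, 63.90211486816406), 8.727749824523926)
corners [[481.9, 298.5, 55.0], [473.9, 356.2, 55.0], [581.6, 373.9, 55.0], [590.6, 315.3, 55.0]]
foot [[535.0, 338.2, 57.0]]
tip [[529.5, 330.5, 103.0]]
lamp [[572.2, 343.0, 60.0]]
[521.  331.7 329.2]
[254.94150637 162.6739478 ]
```

View pics/w2c.png

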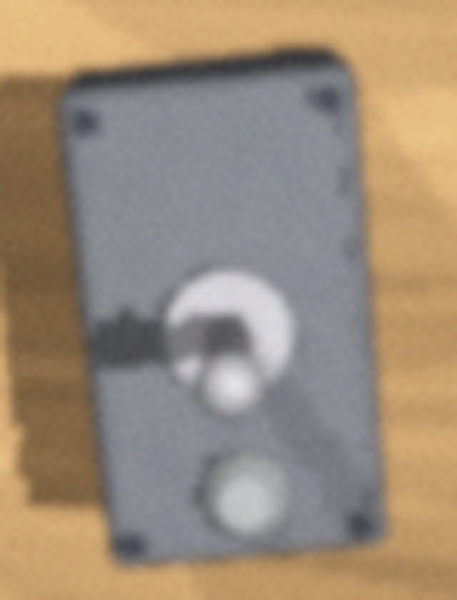

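Ball at px (255.4,167), which gives about (534,335.5,103). That agrees with the box centre (532,334) and a heading of 8.7°. I line up behind the toggle, fingers shut.

>>> {"fn": "play_rows", "kwargs": {"motion": [[[3.6,-0.2,0,0,0,-5.5],[3.6,-0.2,5,0,0,-5.5],[3.6,-0.2,10,0,0,-5.5],[3.6,-0.2,14.5,0,0,-5.5],[3.6,-0.2,18,0,0,-5.5]]], "jaw": 0}}

```text
time: 9.05
tool_pos: [484.6, 325.8, 146.4]
tcp_rot: [-179.9, -0.1, -171.5]
ft_force: [0.7, 0.3, -1.0]
finger_gap: 0.0
grip_force: 0.0
```

>>> {"fn": "play_rows", "kwargs": {"motion": [[[0,0,2.5,0,0,0],[0,0,4.5,0,0,0],[0,0,5.3,0,0,0],[0,0,5.3,0,0,0],[0,0,5.3,0,0,0]]]}}

```text
time: 9.55
tool_pos: [486.1, 327.8, 97.6]
tcp_rot: [180.0, 0.1, -171.4]
ft_force: [0.6, 0.1, 0.4]
finger_gap: 0.1
grip_force: 0.0
```

```bash
python3 - <<'E'
from h import *
from bench import sensors
s=sensors.sense();R,p=pose(s);print(p.round(1),np.round(s["tcp_rot"],1),np.round(s["ft_force"],1))
print((R.T@(np.array([533.5,335,96])-p)/10).round(2))
E
```

```text
[486.1 327.8  97.6] [ 1.800e+02  1.000e-01 -1.714e+02] [0.6 0.1 0.4]
[-4.8   0.    0.17]
```

>>> {"fn": "play_rows", "kwargs": {"motion": [[[-1.2,0,0.1,0,0,0],[-2.4,0,0.1,0,0,0],[-3.3,0,0.1,0,0,0],[-4,0,0.1,0,0,0],[-4.5,0,0.1,0,0,0]]]}}

```text
time: 10.05
tool_pos: [530.2, 335.0, 96.0]
tcp_rot: [180.0, 0.0, -171.4]
ft_force: [-2.7, -1.0, 1.9]
finger_gap: 0.3
grip_force: 1.2
```

>>> {"fn": "play_rows", "kwargs": {"motion": [[[-0.2,0,0,0,0,0],[-0.3,0,0,0,0,0],[-0.4,0,0,0,0,0]]]}}

```text
time: 10.35
tool_pos: [533.1, 335.4, 95.1]
tcp_rot: [-180.0, -0.0, -171.4]
ft_force: [-2.6, -0.4, 1.5]
finger_gap: -0.5
grip_force: 1.4
```

```bash
python3 - <<'E'
from h import *
from bench import optics,sensors
s=sensors.sense();print(np.round(s["tool_pos"],1),np.round(s["ft_force"],1),np.round(s["wrist_torque"],2))
im=optics.snapshot("scene")["pixels"][...,::-1]
cv2.imwrite("pics/c4.png",cv2.resize(im[225:315,305:425],(800,600),interpolation=cv2.INTER_CUBIC))
E
```

```text
[533.1 335.4  95.1] [-2.6 -0.4  1.5] [-0.08  0.45 -0.  ]
```

View pics/c4.png

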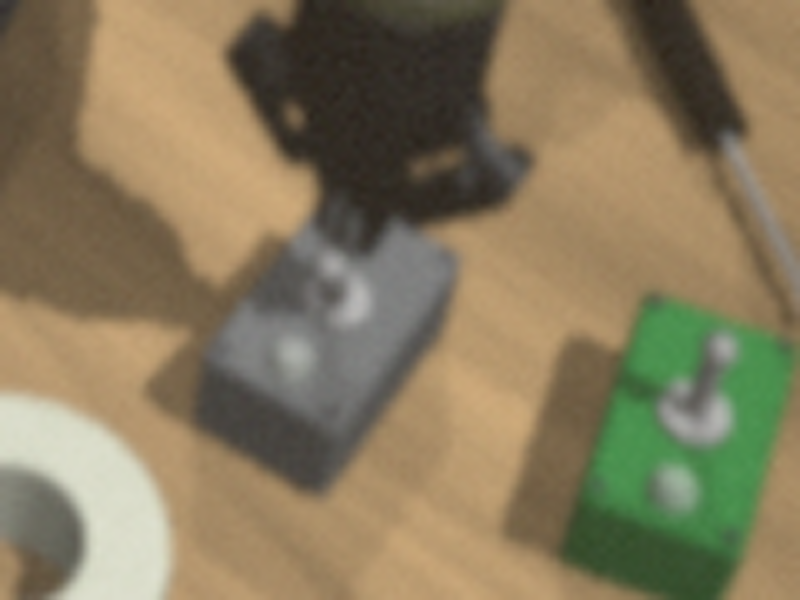

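The toggle leans towards the lamp at 2.7 N and isn't at its stop yet, so I push on in small steps.

>>> {"fn": "play_rows", "kwargs": {"motion": [[[-0.15,0,0,0,0,0],[-0.3,0,0,0,0,0],[-0.3,0,0,0,0,0]]]}}

```text
time: 10.7
tool_pos: [536.0, 335.7, 94.7]
tcp_rot: [-180.0, -0.1, -171.4]
ft_force: [-4.6, 0.0, -1.4]
finger_gap: 0.4
grip_force: 2.0
```

>>> {"fn": "play_rows", "kwargs": {"motion": [[[-0.1,0,0,0,0,0],[-0.2,0,0,0,0,0],[-0.2,0,0,0,0,0]]]}}

```text
time: 11.0
tool_pos: [538.0, 335.8, 94.6]
tcp_rot: [-180.0, -0.1, -171.4]
ft_force: [-5.0, -0.1, -2.6]
finger_gap: -0.0
grip_force: 2.5
```

>>> {"fn": "play_rows", "kwargs": {"motion": [[[-0.1,0,0,0,0,0],[-0.2,0,0,0,0,0],[-0.2,0,0,0,0,0]]]}}

```text
time: 11.3
tool_pos: [539.1, 336.0, 94.6]
tcp_rot: [-180.0, -0.2, -171.4]
ft_force: [-9.2, -2.1, -0.2]
finger_gap: -0.2
grip_force: 4.8
```

The force has jumped to 9 N, so it's at the stop. I hold, then retract straight back.

>>> {"fn": "play_rows", "kwargs": {"motion": [[[0,0,0,0,0,0],[0,0,0,0,0,0],[0,0,0,0,0,0],[0,0,0,0,0,0],[0,0,0,0,0,0]]]}}

```text
time: 11.8
tool_pos: [539.1, 336.0, 94.6]
tcp_rot: [-180.0, -0.2, -171.4]
ft_force: [-9.3, -1.5, -0.9]
finger_gap: -0.1
grip_force: 4.7
```

>>> {"fn": "play_rows", "kwargs": {"motion": [[[0,0,0,0,0,0],[0,0,0,0,0,0],[2,0,0,0,0,0],[5,0,0,0,0,0],[7,0,0,0,0,0]]]}}

```text
time: 12.3
tool_pos: [471.5, 326.0, 96.1]
tcp_rot: [180.0, 0.2, -171.4]
ft_force: [-0.8, -1.0, 0.3]
finger_gap: -0.0
grip_force: 0.0
```

>>> {"fn": "play_rows", "kwargs": {"motion": [[[0,0,-4,0,0,0],[0,0,-9,0,0,0],[0,0,-13,0,0,0],[0,0,-15,0,0,0],[0,0,-15,0,0,0]]]}}

```text
time: 12.8
tool_pos: [474.6, 327.2, 251.7]
tcp_rot: [179.8, 0.6, -171.4]
ft_force: [-1.0, 0.3, 1.3]
finger_gap: -0.1
grip_force: 0.0
```

```bash
python3 - <<'E'
from h import *
from bench import optics,sensors
s=sensors.sense();print(s["time"],np.round(s["tool_pos"],1),np.round(s["ft_force"],1))
a=optics.snapshot("scene")["pixels"][...,::-1];b=optics.snapshot("top")["pixels"][...,::-1]
cv2.imwrite("pics/fin.png",np.hstack([cv2.resize(a[155:315,190:350+70],(575,400)),cv2.resize(b[120:220,200:256+54],(220,200))[:,:].repeat(2,0)]))
E
```

```text
12.8 [474.6 327.2 251.7] [-1.   0.3  1.3]
```

View pics/fin.png

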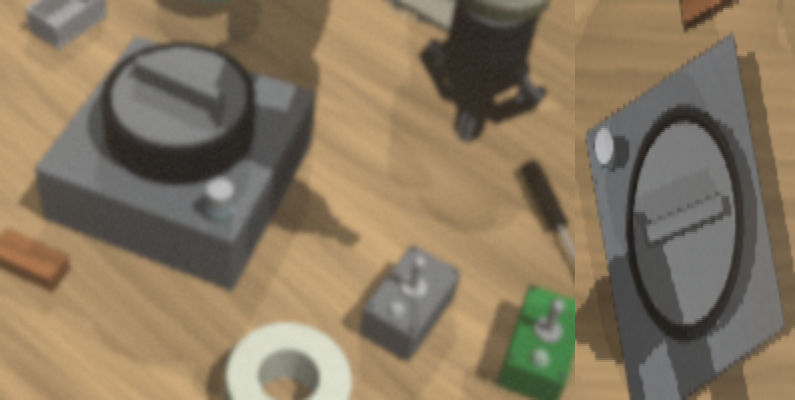

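The cover is flush at about (180,95), the toggle is upright again at (415,270), and the jar and the other things nearby have not moved.

```bash
python3 -c "
from bench import job;print(job.hand_in())"
```

```text
the job is handed in; nothing more can be done
None
```

The cover was turned until it dropped flush, then the toggle was held against its lamp-side stop for about a second and sprang back upright. The job is handed in at about 13 s on the robot's clock, with no verdict returned.

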